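Poise the mortise chisel over the mortise

TASK

Lift the square-handled chisel up and off its fork in the tool rack, carry it over the mitre box, and hold it poised over the mortise in the clamped wooden rail: upright, its edge centred over the mortise and running lengthwise along it, about 10 mm above the wood. Finish while still holding it there; the chisel must not touch the wood or the mitre box, and the other tools and containers stay where they are.

Things in the scene. Friction and masses are not known exactly. Their poses are not given: they have to be found in the camera images.
- chisel: Chisel, 205 mm long, about 0.25 kg, hung upright and loose in one of the rack's forks; the only square handle. Origin: middle of the cutting edge at its lower end (hung: 15 mm above the bench); z up along it. Edge and blade 18 mm wide along y, 6 mm thick along x, z 0 to 85. Steel bolster 28 (x) by 36 (y), z 85 to 93, rests on fork. Pale wood handle 26 x 26 mm, flats across x and y, z 93 to 205
- rack: Fixed tool rack, origin on the bench under the middle fork. Forks at x 0, y -80, 0, 80 mm, open to -x: two dark prongs 26 mm apart, x -29 to 25, tops at z 100; their -x ends turn up to z 108, so lift a tool 10 mm or more before taking it out forwards. Straight up, the blade has 4 mm to spare each side and clears the rack after 95 mm. Wooden bar 270 mm long at x 34, top z 100, legs at y +-125
- mortise (a point): Centre of the mouth of the mortise (open rectangular hole 14 mm along x, 44 mm along y, 25 mm deep) in the top face of the clamped rail, 50 mm above the bench. z is up; y runs along the mortise's length. The hardwood rail is 60 mm (x) by 200 mm (y) and 50 mm high, fixed between two lower dark steel stops at its ends
- work: The clamped rail with its stops, as one fixed part; origin on the bench under the mortise's centre, axes as the mortise's
- mitre_box: Pale wooden mitre box fixed to the bench between the rack and the rail: a U-shaped channel 300 mm long (x), 100 mm wide (y), 75 mm high with saw slots in its two sides. Origin under its centre, on the bench
- awl: Awl with a dark ball-shaped handle (46 mm across, top 178 mm above its lower end), hanging in another fork: leave alone. Origin at its lower end, z up
- driver: Tool with a round black handle (32 mm across, 193 mm long in all), hanging in the third fork: leave alone. Origin at its lower end, z up
- glue: White glue bottle, 52 mm across, 130 mm high, standing on the bench: leave alone. Origin under its centre
- jar: Amber screw-top jar, 60 mm across, 70 mm high, standing on the bench: leave alone. Origin under its centre

How it is judged:
On the way, in this order (a step that is already met when the one before it is completed fails the run):
1. the chisel is lifted off its fork: over 20 mm up, held by the fingers, clear of the rack (height (world z) of chisel above 0.035 m and contact force between the fingers and chisel above 1 N and contact force between chisel and rack below 0.3 N), for 0.1 s.
2. the chisel's edge passes over the mitre box, above its top (height (world z) of chisel above 0.077 m and y of chisel in the frame of mitre_box between -0.05 and 0.05 m and x of chisel in the frame of mitre_box between -0.15 and 0.15 m), for 0.04 s.
At the end, for the whole second after the job is handed in: Held still by the fingers alone, within 6 deg of upright; mid-edge within 6 mm across and 11 mm along of the mortise centre, 3 to 20 mm above the wood, edge within 10 deg of the mortise's length; awl, driver, bottle and jar within 25 mm of their starts (x of chisel in the frame of mortise between -0.006 and 0.006 m and y of chisel in the frame of mortise between -0.011 and 0.011 m and z of chisel in the frame of mortise between 0.003 and 0.02 m and angle between the y axis of chisel and the y axis of mortise, either way round below 0.175 rad and angle between chisel's own z axis and vertical below 0.105 rad and linear speed of chisel below 0.02 m/s and contact force between the fingers and chisel above 1 N and contact force between chisel and rack below 0.3 N and contact force between chisel and work below 0.3 N and contact force between chisel and mitre_box below 0.3 N and contact force between chisel and awl below 0.3 N and contact force between chisel and driver below 0.3 N and contact force between chisel and glue below 0.3 N and contact force between chisel and jar below 0.3 N and distance of each of awl, driver, glue, jar from where it was at the start of the episode below 0.025 m); the arm keeps its last pose, push and grip.
It fails at once if the chisel touches the clamped wood (contact force between chisel and work above 1 N).
It fails at once if the chisel hits the mitre box (contact force between chisel and mitre_box above 1 N).
It fails at once if another tool, the bottle or the jar is moved by more than 25 mm (distance of any of awl, driver, glue, jar from where it was at the start of the episode above 0.025 m).
It also fails if it takes over 51 s, if anything falls off the work surface, if the arm or the gripper's body presses on something with over 40 N, if the wrist force passes 120 N, or if a joint passes its speed limit or range.

ROBOT

A 6-joint arm with a two-finger parallel gripper is mounted at the origin on the work surface. World frame = base frame: x ahead of the robot, y to its left, z up, the work surface at z = 0. Lengths are in m, angles in rad, forces in N, time in s.
With the tool pointing down it reaches from about 0.3 to 0.875 m from the base axis. Payload 6.4 kg.
Tool frame: the origin (TCP) lies on the centre line of the jaws, within the pads' length; the fingertips stand 25 mm ahead of it and the grasp point (between the pads) lies 6 mm ahead of it; z points along the fingers, y is the line along which they close (so a half turn about z gives the same grasp; the last joint's range is limited). The gripper opens to 85 mm and grips with 20 to 120 N. Pads are 22 mm wide; open, the fingers measure 114 mm over their backs; the gripper's body (76 mm by 85 mm) begins 54 mm behind the grasp point. The pads swing forward as they close: fully open they stand 13 mm farther back than shut.
Start: joints at [0.97, 0.181, 1.607, -0, 1.354, -0.206], TCP at [0.221, 0.531, 0.256] pointing down, gripper open.
Joint ranges: [-2.99, 2.99], [-0.89, 2.07], [0.3, 2.58], [-1.14, 4.28], [0, 2.63], [-3.12, 3.12]. Speed limits (rad/s): [2.57, 2.57, 3.01, 3.14, 3.14, 3.14].

INTERFACE

Orientations are given as a unit quaternion [w, x, y, z].
In Python, from bench import get_obs, camera, hand_in, spot_in gives the robot as it stands.
- The arm moves only by the shell command python3 -m jog 'ROWS'. ROWS is JSON, one flat list of numbers, 7 for each row, row after row: the shift along the tool's x, y, z in m, then the turn, a rotation vector about the tool's x, y, z in rad, then the closure, from 0 (fully open) to 1 (shut). A call has 1 to 20 rows; each row is the pose to reach, as a shift and turn from the pose commanded when the call began, along the tool's axes at that moment; what a row does not reach only later rows make up. A row lasts 1/8 s, in which the tool goes at most 62.5 mm and 10.7 degrees, less where a joint would pass 70% of its speed; a pose out of reach is approached as far as the arm can. A call with a gripper value outside its range is refused whole. The fingers move at their own pace and stop on an object; the grip force is fixed at half the most. Time passes only in rows, so rows that repeat a pose let the fingers close. It gives the time, the measured TCP pose, the force, the opening and the grip force at its end, in the units of the state.
- get_obs(): the state, without advancing time (a new reading comes with each control period).
- camera(name): name is "scene" or "top"; returns a dict with "frame" (400x640x3 uint8, red, green, blue), "mtx" (3x3 intrinsics, pixels), "extrinsics" (4x4, takes a point from camera to world coordinates). Camera axes: x right, y up, looking along -z (the intrinsics and any distortion apply to the point x, -y, -z); pixel columns grow to the right and rows downward; lengths in m; the calibration is good to about 2 mm. A picture is of the moment at which its call begins. There is no depth.
- hand_in(): hands the job in; it is judged then, once.
Trained networks look in a picture, given as the dict that the camera call returned (one of the last four; its "shot" number tells which), for a name from the list of things; names that differ only in an ending like _2 or _b are one class to them, and where a whole thing is asked for, a point or a joint stands for the part that bears it (a point fixed in the world has none). Each returns a list of dicts, best first, with "confidence" (0 to 1); they miss things now and then, are a little off and sometimes report something else, mostly with a low value. They report only what shows in the picture. A call takes as long as a camera call.
- spot_in(picture, name): "xyz" ([x, y, z] in m, in world coordinates, good to about 4 mm: the middle of the surface that is visible of it).
The state is a dict: "time_s": time; "q": joint angles; "dq": joint speeds; "joint_efforts": joint torques, N m; "eef_pos": TCP position; "eef_rot": TCP orientation; "wrist_force": force on the tool from outside, world axes, zero at the start; "torque": the same for the moment, N m; "opening": opening from 0.0 (shut) to 1.0 (fully open); "grasp_force": force on a finger pad.
Only numpy, scipy, OpenCV 4.12 (cv2) and the standard library are available. Lean on these libraries where they do the work, as an engineer would, in place of code of your own. Each camera call takes 0.05 s, during which the arm holds its last target. There are 200 camera calls.

## Working session

There is one attempt and no reset: what is moved stays moved. The work goes in short steps, Python scripts to look and compute and a shell command to move; the robot and the scene stay as the last step left them, time stands still between calls to the robot, and variables do not carry over. Pictures are saved under pics/ and viewed, at most 10 in all, crops included, and the job is handed in when it is done.

```bash
mkdir -p pics
python3 - <<'E'
from bench import *
import cv2,pickle
for n in("scene","top"):
    c=camera(n);pickle.dump(c,open(f"pics/{n}0.pkl","wb"))
    cv2.imwrite(f"pics/{n}0.png",c["frame"][:,:,::-1])
    print(n,c["mtx"].round(1).tolist(),c["extrinsics"].round(3).tolist(),[k for k in c])
    for t in "chisel rack mortise work mitre_box awl driver glue jar".split():
        try: print(t,[( [round(float(v),3) for v in d["xyz"]],round(d["confidence"],2)) for d in spot_in(c,t)[:2]])
        except Exception as e: print(t,e)
o=get_obs();print(o)
E
```

```text
scene [[477.4, 0.0, 317.2], [0.0, 477.4, 203.7], [0.0, 0.0, 1.0]] [[-0.866, -0.427, 0.262, 0.973], [0.501, -0.743, 0.444, 0.59], [0.005, 0.515, 0.857, 1.209], [0.0, 0.0, 0.0, 1.0]] ['frame', 'mtx', 'extrinsics', 'shot']
chisel [([0.496, 0.174, 0.173], 0.92)]
rack [([0.528, 0.271, 0.1], 0.56)]
mortise [([0.494, -0.238, 0.043], 0.61)]
work [([0.49, -0.234, 0.043], 0.97)]
mitre_box [([0.478, -0.014, 0.038], 0.79)]
awl []
driver [([0.502, 0.329, 0.168], 0.97)]
glue [([0.746, 0.061, 0.078], 0.76), ([0.498, 0.247, 0.178], 0.67)]
jar [([0.793, 0.179, 0.068], 0.58)]
top [[509.4, 0.0, 321.1], [0.0, 509.4, 196.8], [0.0, 0.0, 1.0]] [[-0.022, 0.994, -0.108, 0.486], [-1.0, -0.021, 0.013, 0.001], [0.011, 0.108, 0.994, 1.319], [0.0, 0.0, 0.0, 1.0]] ['frame', 'mtx', 'extrinsics', 'shot']
chisel [([0.488, 0.155, 0.217], 0.56)]
rack [([0.519, 0.223, 0.103], 0.97)]
mortise [([0.486, -0.248, 0.049], 0.68)]
work [([0.49, -0.253, 0.05], 0.71)]
mitre_box [([0.467, -0.009, 0.015], 0.9)]
awl [([0.491, 0.236, 0.187], 0.96)]
driver [([0.499, 0.316, 0.194], 0.87), ([0.735, 0.042, 0.088], 0.4)]
glue [([0.737, 0.041, 0.088], 0.93)]
jar [([0.467, -0.007, 0.016], 0.69), ([0.795, 0.171, 0.07], 0.65)]
{'time_s': 1.0, 'q': array([ 9.69699989e-01,  1.80772222e-01,  1.60698476e+00,  2.14611292e-05,
        1.35379341e+00, -2.06293156e-01]), 'dq': array([-0.00045351,  0.00055922,  0.00093989, -0.00125379, -0.00048515,
       -0.00114497]), 'joint_efforts': array([-5.09780966e-04, -4.44857812e+01, -3.51678944e+01, -4.05944984e-04,
        8.99200695e-04, -3.59170076e-05]), 'eef_pos': array([0.22114978, 0.5307993 , 0.25631147]), 'eef_rot': array([-1.33500128e-06,  1.96124314e-01,  9.80579040e-01,  2.35509685e-05]), 'wrist_force': array([-0.81352264, -0.33701647,  0.39705401]), 'torque': array([-0.03351188, -0.01353164,  0.04943193]), 'grasp_force': 0.0, 'opening': 0.9994757897786912}
```

View pics/scene0.png

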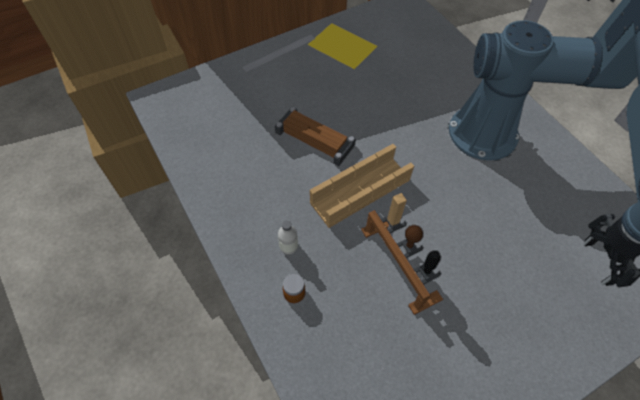

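View pics/top0.png

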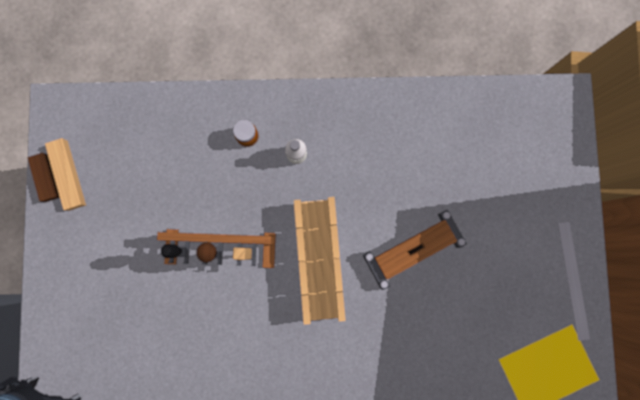

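The scene view shows chisel's pale handle at (397,208), with awl (414,235) and driver (432,262) on the rack. In the top view the chisel is at (242,254), the mitre box at (318,260) and the mortise at (416,249), on a rail that is clearly rotated. I'll zoom in on the top view.

```bash
cat > h.py <<'E'
import numpy as np,cv2,pickle
def ray(c,p,z):
    K,E=c["mtx"],c["extrinsics"]
    d=np.linalg.inv(K)@[p[0],p[1],1.]; d=E[:3,:3]@[d[0],-d[1],-d[2]]; o=E[:3,3]
    return o+d*(z-o[2])/d[2]
def proj(c,P):
    K,E=c["mtx"],c["extrinsics"]
    q=E[:3,:3].T@(np.array(P)-E[:3,3]); q=K@[q[0],-q[1],-q[2]]; return q[:2]/q[2]
E
python3 - <<'E'
from h import *
c=pickle.load(open("pics/top0.pkl","rb"));f=c["frame"][:,:,::-1]
a=cv2.resize(f[225:275,150:290],None,fx=5.7,fy=5.7,interpolation=3)[:285,:798]
b=cv2.resize(f[205:293,355:475],None,fx=3.5,fy=3.5,interpolation=3)
im=np.zeros((600,800,3),np.uint8);im[:a.shape[0],:a.shape[1]]=a;im[290:290+b.shape[0],:b.shape[1]]=b[:310]
cv2.imwrite("pics/z1.png",im)
E
```

```text
(no output)
```

View pics/z1.png

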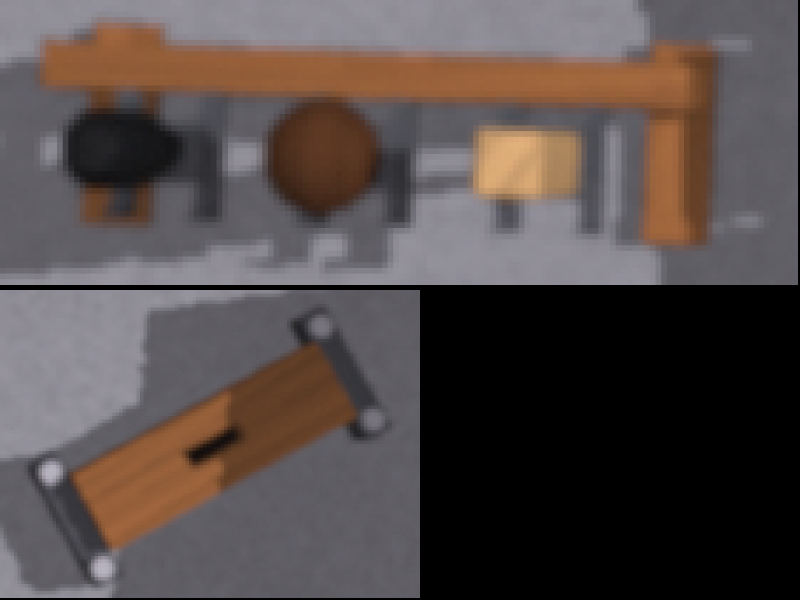

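Crop reading: the chisel's top face is centred at about (508,161) in the crop. The mortise is at (214,445), which agrees with the rail corners (72,478), (108,548), (358,412) and (320,342). The bar's far edge runs (40,40) to (640,62).

Run:
```python
from h import *
from scipy.spatial.transform import Rotation as R
c=pickle.load(open("pics/top0.pkl","rb"))
A=lambda x,y:((x+.5)/5.7+150-.5,(y+.5)/5.7+225-.5)
B=lambda x,y:((x+.5)/3.5+355-.5,(y-290+.5)/3.5+205-.5)
np.set_printoptions(precision=4,suppress=True)
ch=ray(c,A(508,161),.22);print("chisel top",ch,[ray(c,A(*p),.22)[:2] for p in((473,126),(543,126),(473,197),(543,197))])
a,b=ray(c,A(40,40),.1),ray(c,A(640,62),.1);a2,b2=ray(c,A(42,85),.1),ray(c,A(640,106),.1)
for u,v in((a,b),(a2,b2)):print("bar yaw",np.degrees(np.arctan2(-(u-v)[0],(u-v)[1])),u,v)
m=ray(c,B(214,445),.05);P=[ray(c,B(*p),.05) for p in((72,478),(108,548),(358,412),(320,342))]
print("mortise",m,np.mean(P,0))
u=(P[0]+P[1]-P[2]-P[3])/2;print("rail len",np.linalg.norm(u),"yaw",np.degrees(np.arctan2(-u[0],u[1])))
for s,t in((0,3),(1,2)):
    u=P[s]-P[t];print(np.degrees(np.arctan2(-u[0],u[1])))
s=pickle.load(open("pics/scene0.pkl","rb"))
print("scene proj chisel top",proj(s,ch),"mortise",proj(s,m))
for n in(s,):
    im=cv2.resize(n["frame"][180:240,360:440,::-1],None,fx=7,fy=7,interpolation=3);cv2.imwrite("pics/z2.png",im)
print("tool R",R.from_quat([0.196124,.980579,0,0]).as_matrix())
```

```text
chisel top [0.4877 0.1649 0.22  ] [array([0.5011, 0.1779]), array([0.5005, 0.1517]), array([0.4746, 0.178 ]), array([0.474 , 0.1518])]
bar yaw -3.360694949180125 [0.5426 0.3776 0.1   ] [0.5279 0.1275 0.1   ]
bar yaw -3.278320400712749 [0.5238 0.3766 0.1   ] [0.5096 0.1277 0.1   ]
mortise [ 0.4879 -0.2486  0.05  ] [ 0.4881 -0.2493  0.05  ]
rail len 0.20305735519204246 yaw 26.926948129139028
27.09807865661128
26.7561800506645
scene proj chisel top [399.9161 198.0009] mortise [315.153  129.0058]
tool R [[-0.9231  0.3846  0.    ]
 [ 0.3846  0.9231  0.    ]
 [ 0.      0.     -1.    ]]
```

View pics/z2.png

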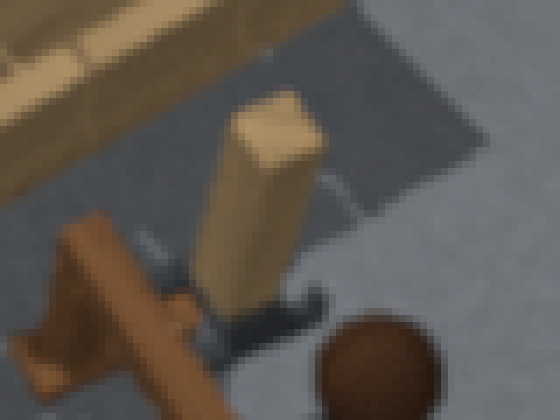

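The scene view puts the handle top at about (400,198), which matches the projection of my estimate. The chisel is at (0.488, 0.165) with yaw of about -2.5°, and the mortise is at (0.488, -0.249) with yaw of 27°. I'll grip across the chisel's x, above the bar. First I move over the handle.

```bash
python3 -m jog '[0,0,-0.03,0,0,0,0, -0.2,-0.12,-0.03,0,0,0.6,0, -0.2,-0.12,-0.03,0,0,0.6,0, -0.2,-0.12,-0.03,0,0,0.6,0, -0.2,-0.12,-0.03,0,0,0.6,0, -0.387,-0.235,-0.03,0,0,1.22,0, -0.387,-0.235,-0.03,0,0,1.22,0, -0.387,-0.235,-0.03,0,0,1.22,0, -0.387,-0.235,-0.03,0,0,1.22,0, -0.387,-0.235,-0.03,0,0,1.22,0, -0.387,-0.235,-0.03,0,0,1.22,0]'
python3 - <<'E'
from h import *
from bench import *
from scipy.spatial.transform import Rotation as R
o=get_obs();print(o["time_s"],o["eef_pos"],R.from_quat(np.roll(o["eef_rot"],-1)).as_matrix().round(3).tolist())
c=camera("scene");cv2.imwrite("pics/z3.png",cv2.resize(c["frame"][100:280,300:500,::-1],None,fx=3.3,fy=3.3,interpolation=3))
E
```

```text
time_s: 2.38
eef_pos: [0.4876, 0.1654, 0.2862]
eef_rot: [-0.0, 0.722, 0.692, -0.0]
wrist_force: [-1.2, -0.9, -0.3]
opening: 1.0
grasp_force: 0.0
2.375 [0.4875881  0.1654407  0.28619732] [[0.043, 0.999, -0.001], [0.999, -0.043, 0.0], [0.0, -0.001, -1.0]]
```

View pics/z3.png

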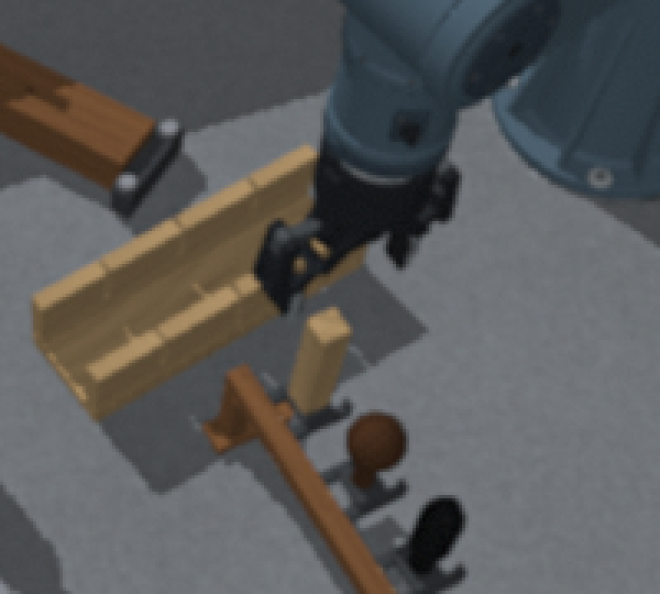

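The jaws stand above the chisel handle (crop 328,325), one finger on either side along x, with the awl and driver clear. Now descend and close.

```bash
python3 -m jog '[0,0,0.04,0,0,0,0, 0,0,0.07,0,0,0,0, 0,0,0.09,0,0,0,0, 0,0,0.1,0,0,0,0, 0,0,0.1,0,0,0,0.3, 0,0,0.1,0,0,0,0.5, 0,0,0.1,0,0,0,0.7, 0,0,0.1,0,0,0,1, 0,0,0.1,0,0,0,1, 0,0,0.1,0,0,0,1, 0,0,0.1,0,0,0,1, 0,0,0.1,0,0,0,1]'
```

```text
time_s: 3.92
eef_pos: [0.4886, 0.1651, 0.1872]
eef_rot: [0.0, 0.723, 0.691, 0.001]
wrist_force: [-0.6, 0.8, 5.9]
opening: 0.297
grasp_force: 57.1
```

```bash
python3 -m jog '[0,0,-0.005,0,0,0,1, 0,0,-0.012,0,0,0,1, 0,0,-0.02,0,0,0,1, 0,0,-0.03,0,0,0,1, 0,0,-0.04,0,0,0,1, 0,0,-0.05,0,0,0,1, 0,0,-0.06,0,0,0,1, 0,0,-0.07,0,0,0,1, 0,0,-0.08,0,0,0,1, 0,0,-0.09,0,0,0,1, 0,0,-0.1,0,0,0,1, 0,0,-0.11,0,0,0,1, 0,0,-0.12,0,0,0,1, 0,0,-0.125,0,0,0,1, 0,0,-0.125,0,0,0,1]'
python3 - <<'E'
from h import *
from bench import *
a,b=camera("scene"),camera("top")
A=cv2.resize(a["frame"][150:300,340:470,::-1],None,fx=3,fy=3,interpolation=3)
B=cv2.resize(b["frame"][180:330,150:280,::-1],None,fx=3,fy=3,interpolation=3)
cv2.imwrite("pics/z4.png",np.hstack([A,B]))
E
```

```text
time_s: 5.8
eef_pos: [0.4882, 0.165, 0.3117]
eef_rot: [0.0, 0.723, 0.691, 0.0]
wrist_force: [0.0, 0.0, -1.8]
opening: 0.3
grasp_force: 56.8
```

View pics/z4.png

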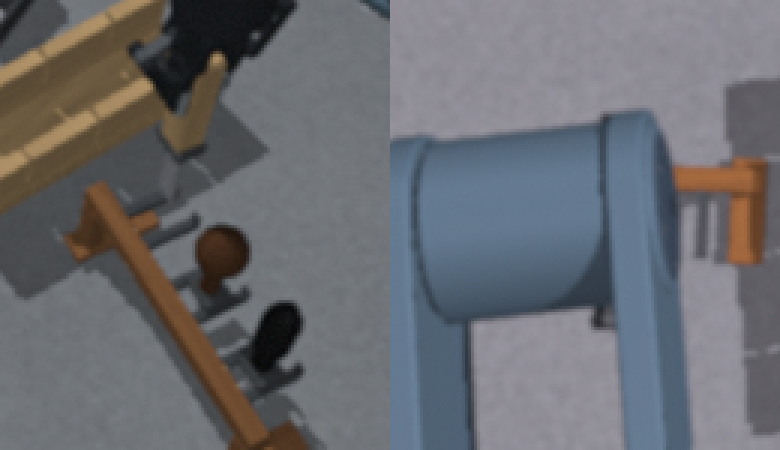

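The chisel hangs upright in the jaws (left crop, blade from (185,160) to (170,195)), clear of the rack, with awl and driver undisturbed. Now carry it over the box and turn it by 29.6°.

```bash
python3 -m jog '[-0.01,0,0,0,0,0,1, -0.03,0,0,0,0,0,1, -0.06,0.003,0,0,0,-0.04,1, -0.09,0.004,0,0,0,-0.1,1, -0.12,0.005,0,0,0,-0.15,1, -0.15,0.007,0,0,0,-0.2,1, -0.18,0.008,0,0,0,-0.25,1, -0.21,0.009,0,0,0,-0.3,1, -0.24,0.011,0,0,0,-0.35,1, -0.27,0.012,0,0,0,-0.4,1, -0.3,0.013,0,0,0,-0.45,1, -0.33,0.015,0,0,0,-0.5,1, -0.36,0.016,0,0,0,-0.517,1, -0.385,0.017,0,0,0,-0.517,1, -0.4,0.018,0,0,0,-0.517,1, -0.41,0.0185,0,0,0,-0.517,1, -0.4136,0.0186,0,0,0,-0.517,1, -0.4136,0.0186,0,0,0,-0.517,1]'
python3 -m jog '[0,0,0.015,0,0,0,1, 0,0,0.03,0,0,0,1, 0,0,0.045,0,0,0,1, 0,0,0.055,0,0,0,1, 0,0,0.06,0,0,0,1, 0,0,0.06,0,0,0,1]'
python3 - <<'E'
from h import *
from bench import *
a,b=camera("scene"),camera("top")
o=get_obs();p=o["eef_pos"]
from scipy.spatial.transform import Rotation as R
M=R.from_quat(np.roll(o["eef_rot"],-1)).as_matrix()
print(M.round(3).tolist(),p)
zt=.22+p[2]-.1872; ze=.015+p[2]-.1872
I=a["frame"][:,:,::-1].copy()
I=cv2.resize(I[60:180,255:405],None,fx=5,fy=5,interpolation=3)
def d(P,col):
    q=proj(a,P);q=((q+.5-[255,60])*5-.5);cv2.circle(I,tuple(int(v) for v in q),2,col,-1)
u=M[:,0]
for s in(-1,1): d([*(p[:2]+s*.009*u[:2]),ze],(0,255,0))
m=np.array([.488,-.249]);r=np.radians(27);yv=np.array([-np.sin(r),np.cos(r)]);xv=np.array([np.cos(r),np.sin(r)])
for sx in(-1,1):
  for sy in(-1,1): d([*(m+sx*.007*xv+sy*.022*yv),.05],(255,0,255)); d([*(m+sx*.03*xv+sy*.1*yv),.05],(255,0,255))
cv2.imwrite("pics/z5.png",I)
E
```

```text
time_s: 8.15
eef_pos: [0.4884, -0.2487, 0.3113]
eef_rot: [-0.0, 0.522, 0.853, 0.0]
wrist_force: [-0.1, 0.3, -1.7]
opening: 0.292
grasp_force: 56.9
time_s: 8.9
eef_pos: [0.4883, -0.249, 0.251]
eef_rot: [-0.0, 0.522, 0.853, 0.0]
wrist_force: [0.6, -0.5, -1.6]
opening: 0.294
grasp_force: 56.9
[[-0.455, 0.89, 0.001], [0.89, 0.455, -0.001], [-0.001, 0.0, -1.0]] [ 0.48863297 -0.2492503   0.2518134 ]
```

View pics/z5.png

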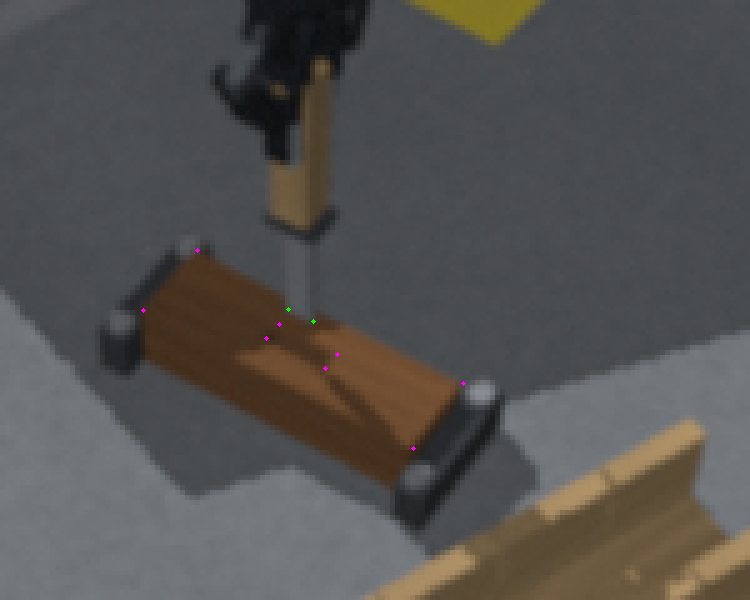

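The green predicted edge ends (288,309) and (313,321) sit on the blade tip, and the magenta rail corners match the rail in the image. The chisel is aligned with its edge about 29 mm above the wood, so I lower it 18.5 mm and check.

```bash
python3 -m jog '[0,0,0.006,0,0,0,1, 0,0,0.011,0,0,0,1, 0,0,0.015,0,0,0,1, 0,0,0.0175,0,0,0,1, 0,0,0.0185,0,0,0,1, 0,0,0.0185,0,0,0,1, 0,0,0.0185,0,0,0,1, 0,0,0.0185,0,0,0,1]'
python3 - <<'E'
from h import *
from bench import *
a=camera("scene")
p=get_obs()["eef_pos"];print(p)
ze=.015+p[2]-.1872;print("edge z",ze)
I=cv2.resize(a["frame"][80:150,275:365,::-1],None,fx=8,fy=8,interpolation=3)
def d(P,col):
    q=proj(a,P);q=((q+.5-[275,80])*8-.5);cv2.circle(I,tuple(int(v) for v in q),2,col,-1)
r=np.radians(27);yv=np.array([-np.sin(r),np.cos(r)]);xv=np.array([np.cos(r),np.sin(r)]);m=np.array([.488,-.249])
for s in(-1,1): d([*(p[:2]+s*.009*yv),ze],(0,255,0))
for sx in(-1,1):
  for sy in(-1,1): d([*(m+sx*.007*xv+sy*.022*yv),.05],(255,0,255))
cv2.imwrite("pics/z6.png",I)
E
```

```text
time_s: 10.0
eef_pos: [0.4885, -0.2491, 0.233]
eef_rot: [0.0, 0.522, 0.853, -0.0]
wrist_force: [-0.2, -0.1, -1.7]
opening: 0.295
grasp_force: 56.9
[ 0.48843549 -0.24905587  0.23293036]
edge z 0.06073035615496006
```

View pics/z6.png

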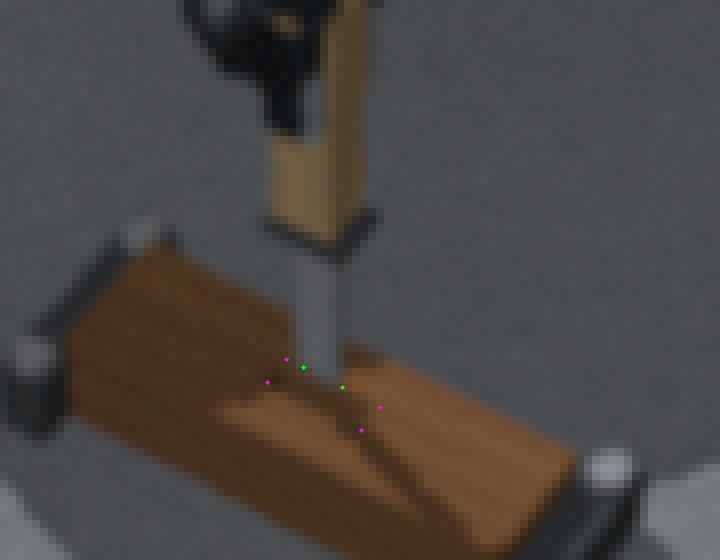

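The blade's lower end (303–342, 368–385) matches the predicted edge. It is centred over the mortise, parallel to it, upright and about 10 mm clear of the wood.

```bash
python3 -c "from bench import *;print(hand_in())"
```

```text
the job is handed in; nothing more can be done
None
```

The job is handed in with the chisel held upright about 10 mm above the mortise, edge centred and lengthwise by my measurements; no verdict was returned.

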